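Lay the cup magazine into the analyser's feeder

ROBOT

A 7-joint arm with a two-finger parallel gripper is mounted at the origin on the work surface. World frame = base frame: x ahead of the robot, y to its left, z up, the work surface at z = 0. Lengths are in m, angles in rad, forces in N, time in s.
With the tool pointing down it reaches from about 0.4 to 0.85 m from the base axis. Payload 10.4 kg.
Tool frame: the origin (TCP) lies at the very end of the fingers, on their centre line; the grasp point (between the pads) lies 19 mm behind it; z points along the fingers, y is the direction in which the jaws open and shut (so a half turn about z gives the same grasp; the last joint's range is limited). The gripper opens to 87 mm and grips with 3 to 60 N. Pads are 19 mm wide; open, the fingers measure 117 mm over their backs; the gripper's body (75 mm by 190 mm) begins 51 mm behind the grasp point.
Start: joints at [-1.253, 0.332, -0.065, 1.46, 0.022, 1.35, -0.088], TCP at [0.209, 0.589, 0.223] pointing down, gripper open.
Joint ranges: [-2.6, 2.6], [-0.5, 2.12], [-1.47, 1.34], [0.16, 2.42], [-1.27, 4.41], [0.06, 2.06], [-2.6, 2.6]. Speed limits (rad/s): [2.22, 2.22, 2.79, 2.79, 3.14, 3.14, 3.14].

INTERFACE

Orientations are given as a unit quaternion [x, y, z, w].
In Python, from rig import robot gives the robot as it stands.
- The arm moves only by the tool carry_out, never from a script. Its argument "commands" is a list of rows, each a list of 7 numbers: the shift along the tool's x, y, z in mm, then the turn, a rotation vector about the tool's x, y, z in rad, then the finger opening in mm, from 0 to 87. A call has 1 to 5 rows; each row is the pose to reach, as a shift and turn from the pose commanded when the call began, along the tool's axes at that moment; what a row does not reach only later rows make up. A row lasts 1/8 s, in which the tool goes at most 62.5 mm and 10.7 degrees, less where a joint would pass 70% of its speed; a pose out of reach is approached as far as the arm can. A call with a gripper value outside its range is refused whole. The fingers move at their own pace and stop on an object; "grip_force" is the grip in N (left out, the last holds). Time passes only in rows, so rows that repeat a pose let the fingers close. It gives the time, the measured TCP pose, the force and the opening at its end, in the units of the state.
- robot.read_state(): the state, without advancing time (a new reading comes with each control period).
- robot.read_camera(name): name is "side" or "top"; returns the picture (384x512x3 uint8, red, green, blue); there is no depth.
- robot.camera_info(name): a dict with "intrinsics" (3x3 intrinsics, pixels), "dist" ([k1, k2, p1, p2, k3] as OpenCV has them; the pictures are not rectified), "R" (3x3) and "t" (3): a world point X has camera coordinates R X + t. Camera axes: x right, y down, z forward; pixel columns grow to the right and rows downward; lengths in m; the calibration is good to about 2 mm. A picture is of the moment at which its call begins. camera_info takes no time and is no camera call.
- robot.close_job(): hands the job in, once; it reports no verdict.
Trained networks look in the newest picture that a camera, given by its name, has taken for a name from the list of things; names that differ only in an ending like _2 or _b are one class to them, and where a whole thing is asked for, a point or a joint stands for the part that bears it (a point fixed in the world has none). Each returns a list of dicts, best first, with "conf" (0 to 1); they miss things now and then, are a little off and sometimes report something else, mostly with a low value. They report only what shows in the picture. A call takes as long as a camera call.
- robot.masks_of(camera, name): "region" (384x512 bool, what is visible of it) and "box" ([left, top, width, height] in pixels, round what is visible of it).
- robot.place_of(camera, name): "at" ([row, column] in pixels: a listed point, or the origin of a listed thing).
The state is a dict: "time": time; "joint_pos": joint angles; "dq": joint speeds; "effort": joint torques, N m; "position": TCP position; "orientation": TCP orientation; "contact_force": force on the tool from outside, world axes, zero at the start; "wrist_torque": the same for the moment, N m; "gripper_width": finger opening in m.
Only numpy, scipy, OpenCV 4.12 (cv2) and the standard library are available. Lean on these libraries where they do the work, as an engineer would, in place of code of your own. Each camera call takes 0.05 s, during which the arm holds its last target. There are 200 camera calls.

TASK

Load the orange-capped cup magazine into the feeder: stand its foot on the deck in front of the feeder's open ledge, lean its cap end on the ledge and let go so that it rests there half tipped; then take hold of it lower down, below its middle, lift the foot to finish the tip and slide it in until it lies flat in the channel with the cap up to the red end wall. Leave the blue- and green-capped magazines where they stand.

Things in the scene. Friction and masses are not known exactly. Their poses are not given: they have to be found in the camera images.
- mag_orange_centre (a point): the magazine to load: rigid round clear tube of white cups, 36 mm diameter throughout, 220 mm long, black foot band, orange cap (top 30 mm), 0.15 to 0.31 kg evenly spread; starts upright on the deck (z = 0). Point on its axis half-way up, 110 mm from either end; z axis runs from foot to cap.
- mag_blue_centre (a point): the blue-capped magazine: same 36 mm x 220 mm tube, standing on the deck; a bystander. Point half-way up its axis.
- mag_green_centre (a point): the green-capped magazine: same 36 mm x 220 mm tube, standing on the deck; a bystander. Point half-way up its axis.
- feeder: fixed grey feeder. Origin on the deck under its open ledge edge; x out of the channel, to the robot's right (+-18 deg); y across, z up. Level channel floor z 75 mm, x 0 back to red end wall at -155 (top z 105); side walls 10 high, 52 apart, 72 over all. Red foot stop 9 high, near face x 95. Leant with foot edge at x 88, a magazine tilts 50 deg and stays. Home: centre x -45, z 93, foot 65 beyond ledge.

How it is judged:
On the way, in this order (a step that is already met when the one before it is completed fails the run):
1. the orange-capped magazine rests by itself, cap up, half tipped (25 to 70 degrees from upright) against the feeder's ledge, not held (angle between mag_orange_centre's own z axis and vertical between 0.436 and 1.222 rad and x of mag_orange_centre in the frame of feeder between -0.03 and 0.1 m and y of mag_orange_centre in the frame of feeder between -0.04 and 0.04 m and contact force between mag_orange and feeder above 0.1 N and contact force between mag_orange and the fingers below 0.1 N and linear speed of mag_orange below 0.05 m/s), for 0.2 s.
2. it is held between the fingers below its middle while it still leans (contact force between mag_orange and the fingers above 1 N and z of the grasp point in the frame of mag_orange_centre below -0.01 m and distance between the grasp point and mag_orange_centre below 0.13 m and angle between mag_orange_centre's own z axis and vertical below 1.31 rad), for 0.1 s.
At the end, for the whole second after the job is handed in: The orange-capped magazine lies at rest and released on the channel floor, level within 10 degrees, its cap within 17 mm of the end wall, between the side walls (centre within 15 mm of the channel's middle, height within 10 mm); the other two magazines stand within 30 mm of where they were (angle between mag_orange_centre's own z axis and vertical between 1.396 and 1.745 rad and x of mag_orange_centre in the frame of feeder between -0.06 and -0.028 m and y of mag_orange_centre in the frame of feeder between -0.015 and 0.015 m and z of mag_orange_centre in the frame of feeder between 0.083 and 0.103 m and linear speed of mag_orange below 0.03 m/s and contact force between mag_orange and feeder above 0.3 N and distance of each of mag_blue_centre, mag_green_centre from where it was at the start of the episode below 0.03 m); the robot touches nothing.
It fails at once if the blue- or green-capped magazine is knocked or moved (30 mm) (distance of any of mag_blue_centre, mag_green_centre from where it was at the start of the episode above 0.03 m).
It also fails if it takes over 58 s, if anything falls off the work surface, if the arm or the gripper's body presses on something with over 40 N, if the wrist force passes 120 N, or if a joint passes its speed limit or range.

## Working session

There is one attempt and no reset: what is moved stays moved. The work goes in short steps, Python scripts to look and compute and a tool call to move; the robot and the scene stay as the last step left them, time stands still between calls to the robot, and variables do not carry over. Pictures are saved under pics/ and viewed, about 8 in all and at most 12, crops included, and the job is handed in when it is done.

Besides the shell and the picture viewer there is one more tool, called as name([rows], argument=value, ...), one row to a line, values as JSON. carry_out: Moves the arm, as the interface text tells. Its arguments: {"type":"object","properties":{"commands":{"type":"array"},"grip_force":{"type":"number"}},"required":["commands"]}

```bash
mkdir -p pics; ls; cat > h.py <<'E'
import numpy as np, cv2
from scipy.spatial.transform import Rotation as Rot
from rig import robot
def cam(n):
    c=robot.camera_info(n); return [np.array(c[k],float) for k in("intrinsics","dist","R","t")]
def ray(n,rc):
    K,d,R,t=cam(n); u=cv2.undistortPoints(np.array([[[rc[1],rc[0]]]],float),K,d)[0,0]
    v=R.T@np.array([u[0],u[1],1]); return -R.T@t, v/np.linalg.norm(v)
def tri(rs):
    A=np.zeros((3,3));b=np.zeros(3)
    for o,v in rs:
        P=np.eye(3)-np.outer(v,v);A+=P;b+=P@o
    X=np.linalg.solve(A,b); return X,[np.linalg.norm(np.cross(X-o,v)) for o,v in rs]
def onz(n,rc,z):
    o,v=ray(n,rc); return o+v*(z-o[2])/v[2]
def proj(n,X):
    K,d,R,t=cam(n); p=cv2.projectPoints(np.atleast_2d(np.array(X,float)),cv2.Rodrigues(R)[0],t,K,d)[0][:,0]; return p
def shot(n,f):
    im=robot.read_camera(n); cv2.imwrite(f,im[:,:,::-1]); return im
E
python3 - <<'E'
from h import *
a=shot("side","pics/s0.png");b=shot("top","pics/t0.png")
cv2.imwrite("pics/both.png",cv2.resize(np.vstack([a,b])[:,:,::-1],(512,768))[:, :]) 
np.set_printoptions(precision=3,suppress=True)
for n in("side","top"):
    print(n,"cam at",ray(n,(192,256)))
for k in("mag_orange_centre","mag_blue_centre","mag_green_centre","feeder"):
    D={}
    for n in("side","top"):
        r=robot.place_of(n,k); print(k,n,[(x["at"],round(x["conf"],2)) for x in r[:3]])
        if r:D[n]=r[0]["at"]
    if len(D)==2: print(tri([ray(n,D[n]) for n in D]))
    for n in D: print(n,onz(n,D[n],0 if k=="feeder" else .11))
s=robot.read_state();print({k:s[k] for k in("time","position","orientation","gripper_width")})
E
```

```text
pics
side cam at (array([ 0.242, -0.557,  0.559]), array([ 0.374,  0.653, -0.659]))
top cam at (array([ 0.419, -0.066,  0.714]), array([ 0.17 , -0.013, -0.985]))
mag_orange_centre side [([192.7, 358.1], 0.72)]
mag_orange_centre top [([111.4, 335.1], 0.77)]
(array([ 0.662, -0.213,  0.104]), [np.float64(0.0031026048904019715), np.float64(0.0031026048904017685)])
side [ 0.661 -0.218  0.11 ]
top [ 0.657 -0.21   0.11 ]
mag_blue_centre side [([237.2, 331.4], 0.96)]
mag_blue_centre top [([177.5, 381.5], 0.65)]
(array([ 0.543, -0.278,  0.111]), [np.float64(0.0005185973850067741), np.float64(0.0005185973850066461)])
side [ 0.544 -0.278  0.11 ]
top [ 0.543 -0.278  0.11 ]
mag_green_centre side [([249.1, 264.4], 0.83)]
mag_green_centre top [([243.5, 360.0], 0.75)]
(array([ 0.438, -0.237,  0.106]), [np.float64(6.80091352418072e-05), np.float64(6.800913524173806e-05)])
side [ 0.436 -0.24   0.11 ]
top [ 0.438 -0.236  0.11 ]
feeder side [([167.9, 240.3], 0.7)]
feeder top [([178.3, 166.5], 0.9)]
(array([0.571, 0.094, 0.005]), [np.float64(0.0011419835662171926), np.float64(0.0011419835662173537)])
side [0.572 0.099 0.   ]
top [0.573 0.094 0.   ]
{'time': 0.5, 'position': array([0.209, 0.589, 0.223]), 'orientation': array([ 0.17 ,  0.986,  0.   , -0.   ]), 'gripper_width': 0.08734768536408932}
```

View pics/s0.png

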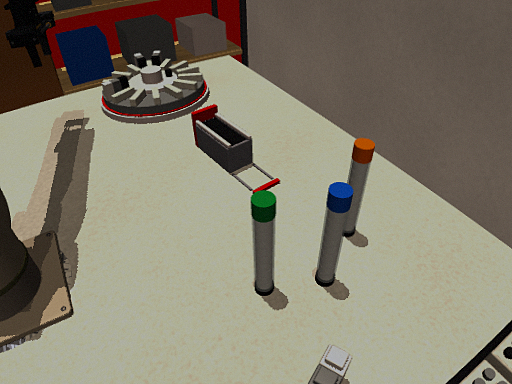

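View pics/t0.png

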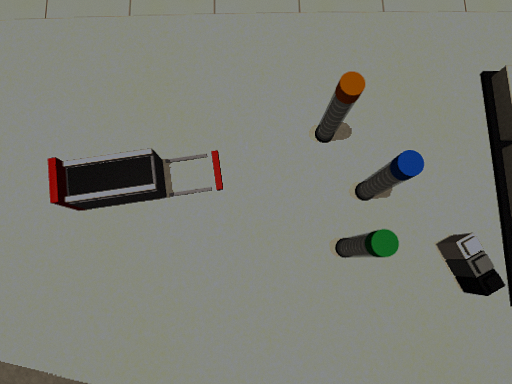

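Side view: orange magazine at about (192,358) row/col, blue (237,331), green (249,264); feeder ledge around (168,250). In the top view the feeder lies at columns 50–220, with the end wall at the left, and the foot stop at column 217. The network positions agree with both pictures. Next I'll get the feeder yaw and a refined orange position from the colours.

```bash
python3 - <<'E'
from h import *
np.set_printoptions(precision=4,suppress=True)
b=cv2.imread("pics/t0.png")
h=cv2.cvtColor(b,cv2.COLOR_BGR2HSV); 
def blob(m,x0,x1,y0,y1):
    q=np.zeros_like(m);q[y0:y1,x0:x1]=m[y0:y1,x0:x1];return q
red=((h[...,0]<6)|(h[...,0]>174))&(h[...,1]>150)&(h[...,2]>60)
red=red.astype(np.uint8)
for nm,box,z in(("stop",(200,235,140,200),.009),("wall",(40,75,145,215),.105)):
    q=blob(red,*box); r=cv2.minAreaRect(cv2.findNonZero(q)); p=cv2.boxPoints(r)
    print(nm,q.sum(),[onz("top",(v[1],v[0]),z)[:2] for v in p], "c",onz("top",(r[0][1],r[0][0]),z)[:2])
# floor side-wall tops: bright walls
o=((h[...,0]>6)&(h[...,0]<20)&(h[...,1]>180)&(h[...,2]>170)).astype(np.uint8);q=blob(o,320,380,60,120)
(c,ax,an)=cv2.minAreaRect(cv2.findNonZero(q));print("cap top",c,ax,onz("top",(c[1],c[0]),.22))
F=np.array([.573,.095,0])
for yaw in(-80,-90,-100):
    e=np.array([np.cos(np.radians(yaw)),np.sin(np.radians(yaw)),0])
    print(yaw,"stop",proj("top",F+.1*e+[0,0,.009]),"wall",proj("top",F-.16*e+[0,0,.105]))
E
```

```text
stop 238 [array([0.6218, 0.0085]), array([ 0.6232, -0.003 ]), array([ 0.5492, -0.0127]), array([ 0.5478, -0.0015])] c [ 0.5852 -0.0022]
wall 355 [array([0.5888, 0.2687]), array([0.5893, 0.2553]), array([0.5154, 0.2461]), array([0.5149, 0.2591])] c [0.5517 0.2572]Traceback (most recent call last):
  File "<stdin>", line 14, in <module>
cv2.error: OpenCV(4.12.0) /io/opencv/modules/imgproc/src/convhull.cpp:143: error: (-215:Assertion failed) total >= 0 && (depth == CV_32F || depth == CV_32S) in function 'convexHull'
```

```bash
python3 - <<'E'
import cv2
b=cv2.imread("pics/t0.png");cv2.imwrite("pics/c1.png",cv2.resize(b[130:230,35:235],None,fx=4,fy=4,interpolation=cv2.INTER_CUBIC))
E
```

```text
(no output)
```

View pics/c1.png

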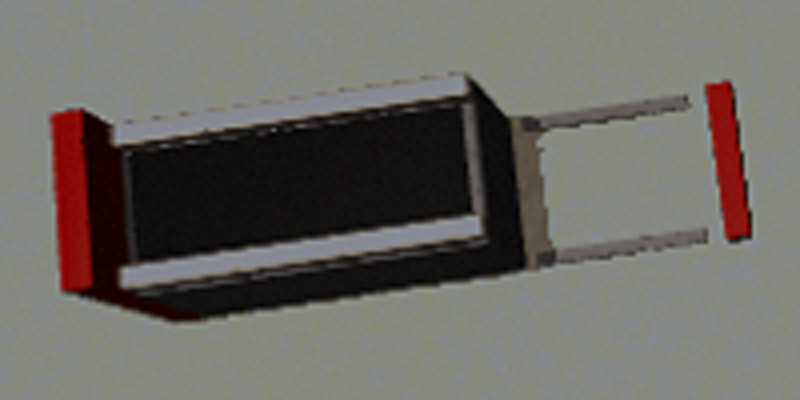

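```bash
cat >> h.py <<'E'
np.set_printoptions(precision=4,suppress=True)
F=np.array([.5723,.097,0]);yaw=np.radians(-82.6)
E=np.array([np.cos(yaw),np.sin(yaw),0]);Y=np.array([-E[1],E[0],0]);Z=np.array([0,0,1.])
def fp(x,z,y=0): return F+x*E+y*Y+z*Z            # feeder -> world
def Rt(deg):                                     # tool z = sin e - cos z
    a=np.radians(deg); z=np.sin(a)*E-np.cos(a)*Z
    return np.column_stack([np.cross(Y,z),Y,z])
def go(G,deg,R0=None,p0=None):                   # grasp point G, tilt -> command
    s=robot.read_state(); R=Rt(deg)
    R0=Rot.from_quat(s["orientation"]).as_matrix() if R0 is None else R0
    p0=np.array(s["position"]) if p0 is None else p0
    d=R0.T@(G+.019*R[:,2]-p0); w=Rot.from_matrix(R0.T@R).as_rotvec()
    return np.round(np.r_[d*1000,w],3)
def lean(d,tilt=50,c=(.0153,.0845)):             # point d along axis from centre
    a=np.radians(tilt); return c[0]-d*np.sin(a),c[1]+d*np.cos(a)
def st():
    s=robot.read_state();R=Rot.from_quat(s["orientation"]).as_matrix();p=np.array(s["position"]);g=p-.019*R[:,2]
    print("t",s["time"],"tcp",p,"w",s["gripper_width"],"F",np.array(s["contact_force"]),"q",np.array(s["joint_pos"]))
    q=g-F;print("grasp world",g,"feeder",q@E,q@Y,q[2],"tilt",np.degrees(np.arctan2(R[:,2]@E,-R[2,2])),"jaw err",np.degrees(np.arcsin(np.cross(Y,R[:,1])[2])))
E
python3 - <<'E'
from h import *
b=cv2.imread("pics/t0.png");h=cv2.cvtColor(b,cv2.COLOR_BGR2HSV)
print(h[84,350],h[98,343])
q=np.zeros(h.shape[:2],np.uint8);q[60:120,320:380]=((h[60:120,320:380,1]>150)&(h[60:120,320:380,2]>h[84,350,2]*.85))
(c,ax,an)=cv2.minAreaRect(cv2.findNonZero(q));print("cap",c,ax,onz("top",(c[1],c[0]),.22))
print("carousel",onz("side",(85,155),.05))
x,z=lean(.07)
print("to",fp(x,z+.12),go(fp(x,z+.12),0),go(fp(x,z+.12),50))
E
```

```text
[ 15 255 135] [  8 234  48]
cap (352.0, 83.0) (22.0, 24.0) [ 0.6551 -0.2098  0.22  ]
carousel [0.5201 0.6069 0.05  ]
to [0.5674 0.135  0.2495] [-489.626 -308.129   -7.979    0.      -0.       1.101] [-496.217 -321.106  -14.767    0.479   -0.781    1.027]
```

carry_out([
  [-50,-30,-50,0,0,0.15,87],
  [-100,-62,-50,0,0,0.3,87],
  [-150,-93,-50,0,0,0.45,87],
  [-200,-124,-50,0,0,0.65,87],
  [-250,-155,-50,0,0,0.8,87],
], grip_force=25)

```text
time: 1.12
position: [0.3939, 0.3576, 0.2729]
orientation: [0.543, 0.84, 0.0, -0.0]
contact_force: [0.1, 0.5, 0.8]
gripper_width: 0.0871
```

```bash
python3 - <<'E'
from h import *
st()
x,z=lean(.07)
print(go(fp(x,z+.12),0),go(fp(x,z+.12),50))
E
```

```text
t 1.125 tcp [0.3939 0.3576 0.2729] w 0.08708943120493556 F [0.0856 0.5298 0.7741] q [-0.9917  0.0974  0.1825  1.6396 -0.0181  1.4053 -0.3831]
grasp world [0.3939 0.3576 0.2919] feeder -0.2813679252453004 -0.14338695071869154 0.2919174780965972 tilt -0.04300958053919831 jaw err 16.891209231568673
[-274.254   66.533   42.328    0.001   -0.001    0.295] [-288.178   62.31    35.53     0.129   -0.867    0.276]
```

carry_out([
  [-60,14,0,0,0,0.15,87],
  [-120,28,0,0,0,0.28,87],
  [-180,40,10,0.03,-0.2,0.28,87],
  [-240,55,20,0.06,-0.4,0.28,87],
  [-288,62,36,0.08,-0.55,0.28,87],
])

```text
time: 1.75
position: [0.571, 0.1219, 0.2375]
orientation: [0.63, 0.726, -0.18, 0.209]
contact_force: [-0.4, 0.0, -1.1]
gripper_width: 0.0871
```

```bash
python3 - <<'E'
from h import *
st()
x,z=lean(.07)
print(go(fp(x,z+.12),50))
E
```

```text
t 1.75 tcp [0.571  0.1219 0.2375] w 0.08709419579744203 F [-0.3586  0.0163 -1.0703] q [-0.8752  0.3618  0.3702  1.5348  0.3905  1.4894 -0.4484]
grasp world [0.5696 0.1319 0.2536] feeder -0.03496060586322747 0.0017946037309359687 0.2535883485622361 tilt 32.01612732896148 jaw err 0.717984685717338
[-0.826 -1.969  0.744  0.01  -0.314  0.008]
```

carry_out([
  [0,0,0,0,-0.16,0,87],
  [0,-2,0,0.01,-0.314,0,87],
  [0,-2,0,0.01,-0.314,0,87],
])

```text
time: 2.12
position: [0.5661, 0.1258, 0.2339]
orientation: [0.593, 0.687, -0.28, 0.314]
contact_force: [0.2, 0.2, -0.7]
gripper_width: 0.0872
```

```bash
python3 - <<'E'
from h import *
st()
O=np.array([.656,-.210,0])
print(go(O+[0,0,.31],0),go(O+[0,0,.18],0))
E
```

```text
t 2.125 tcp [0.5661 0.1258 0.2339] w 0.08720864325807737 F [ 0.1876  0.2353 -0.651 ] q [-0.9853  0.5046  0.3814  1.5122  0.5673  1.6125 -0.572 ]
grasp world [0.5642 0.1402 0.2461] feeder -0.04383508968095734 -0.0024499772471343758 0.24614335942448906 tilt 49.811296881089575 jaw err 0.658016074498029
[-266.707   41.222  226.379   -0.007    0.869    0.016] [-167.41    42.846  310.269   -0.007    0.869    0.016]
```

carry_out([
  [-60,8,30,0,0.18,0,87],
  [-110,16,70,0,0.36,0,87],
  [-150,24,115,0,0.54,0.01,87],
  [-190,32,160,0,0.72,0.01,87],
  [-230,38,200,-0.007,0.869,0.016,87],
])

```text
time: 2.75
position: [0.6467, -0.1729, 0.2867]
orientation: [0.662, 0.749, 0.007, 0.004]
contact_force: [1.4, 0.7, -0.4]
gripper_width: 0.087
```

```bash
python3 - <<'E'
from h import *
st()
O=np.array([.656,-.210,0])
print(go(O+[0,0,.29],0),go(O+[0,0,.18],0))
E
```

```text
t 2.75 tcp [ 0.6467 -0.1729  0.2867] w 0.08698932836262192 F [ 1.3555  0.6697 -0.4175] q [-0.1538  0.4265  0.5117  1.2622 -0.2149  1.4917  0.4572]
grasp world [ 0.6464 -0.173   0.3057] feeder 0.27730889601912495 0.038690271169889 0.3056511529257798 tilt -0.228439654234946 jaw err -0.3158417863558161
[-38.029   4.45   15.569   0.015  -0.004  -0.005] [-38.476   2.764 125.555   0.015  -0.004  -0.005]
```

carry_out([
  [-38,4,15,0.015,0,-0.005,87],
  [-38,4,15,0.015,0,-0.005,87],
  [-38,3,70,0.015,0,-0.005,87],
  [-38,3,110,0.015,0,-0.005,87],
  [-38,3,125,0.015,0,-0.005,87],
])

```text
time: 3.38
position: [0.6537, -0.2055, 0.1569]
orientation: [0.66, 0.752, -0.003, -0.003]
contact_force: [-0.9, 0.3, 0.0]
gripper_width: 0.0875
```

carry_out([
  [0,0,0,0,0,0,20],
  [0,0,0,0,0,0,20],
  [0,0,0,0,0,0,20],
  [0,0,0,0,0,0,20],
  [0,0,0,0,0,0,20],
], grip_force=25)

```text
time: 4.0
position: [0.6541, -0.2066, 0.1576]
orientation: [0.66, 0.751, -0.004, -0.003]
contact_force: [0.0, 0.3, -0.4]
gripper_width: 0.045
```

```bash
python3 - <<'E'
from h import *
st()
a=shot("side","pics/s1.png");b=shot("top","pics/t1.png");cv2.imwrite("pics/v1.png",cv2.resize(np.hstack([a[80:330,180:480],b[40:290,200:500]])[:,:,::-1],(800,333)))
E
```

```text
t 4.0 tcp [ 0.6541 -0.2066  0.1576] w 0.04495934916508798 F [ 0.0015  0.2857 -0.3875] q [-0.099   0.544   0.4916  1.3763 -0.251   1.2931  0.5326]
grasp world [ 0.6543 -0.2065  0.1766] feeder 0.311584663568004 0.04226094641567756 0.1766349703071951 tilt 0.060724719517746335 jaw err 0.02714998238825744
```

View pics/v1.png

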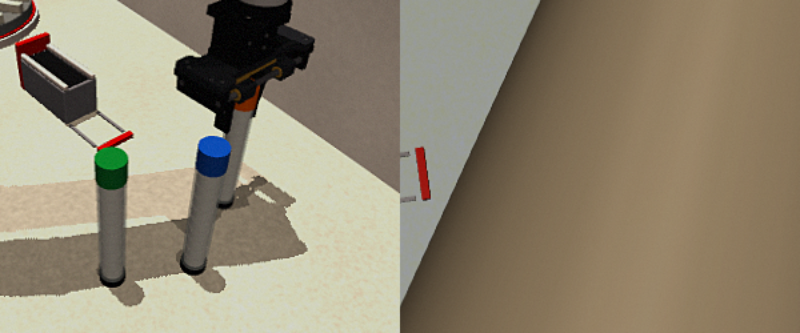

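The gripper straddles the orange cap (about (245,100) in the left crop), and blue and green are upright. The fingers are still closing at 45 mm, so I close fully and then lift.

carry_out([
  [0,0,0,0,0,0,20],
  [0,0,0,0,0,0,20],
  [0,0,0,0,0,0,20],
  [0,0,0,0,0,0,20],
], grip_force=25)

```text
time: 4.6
position: [0.6542, -0.2066, 0.1576]
orientation: [0.66, 0.751, -0.004, -0.003]
contact_force: [0.7, -0.1, 2.1]
gripper_width: 0.0355
```

carry_out([
  [0,0,-20,0,0,0,20],
  [0,0,-50,0,0,0,20],
  [0,0,-50,0,0,0,20],
])

```text
time: 4.97
position: [0.6555, -0.2072, 0.2105]
orientation: [0.66, 0.751, -0.004, -0.001]
contact_force: [0.9, -0.4, -3.0]
gripper_width: 0.0357
```

```bash
python3 - <<'E'
from h import *
st()
x,z=lean(.0666)
for dz in(.12,.05,.003): print(dz,go(fp(x,z+dz),50), go(fp(x+.1,z+dz),0))
E
```

```text
t 4.975 tcp [ 0.6555 -0.2072  0.2105] w 0.03570921456416589 F [ 0.8718 -0.4016 -2.9756] q [-0.1012  0.5132  0.5044  1.3074 -0.2381  1.3863  0.5221]
grasp world [ 0.6556 -0.2071  0.2295] feeder 0.31228305545559926 0.04342184661607071 0.22950794194250787 tilt 0.1492270240730156 jaw err 0.009904672884421383
0.12 [333.439 -43.403 -25.148  -0.007  -0.87    0.003] [248.012 -43.369 -18.139  -0.007   0.003   0.   ]
0.05 [333.622 -42.905  44.85   -0.007  -0.87    0.003] [248.194 -42.872  51.859  -0.007   0.003   0.   ]
0.003 [333.744 -42.571  91.848  -0.007  -0.87    0.003] [248.317 -42.538  98.858  -0.007   0.003   0.   ]
```

carry_out([
  [20,0,-25,0,0,0,20],
  [70,-10,-30,0,0,0,20],
  [120,-20,-30,0,-0.12,0,20],
  [170,-30,-30,0,-0.25,0,20],
  [215,-35,-30,0,-0.4,0,20],
], grip_force=55)

```text
time: 5.6
position: [0.5914, 0.0036, 0.2377]
orientation: [0.646, 0.737, -0.136, 0.148]
contact_force: [0.4, 0.9, -3.6]
gripper_width: 0.0353
```

```bash
python3 - <<'E'
from h import *
st()
x,z=lean(.0666)
for dz in(.10,.05,.003): print(dz,go(fp(x,z+dz),50))
E
```

```text
t 5.6 tcp [0.5914 0.0036 0.2377] w 0.03533440134297359 F [ 0.3764  0.9433 -3.6015] q [-0.7099  0.2823  0.4785  1.5918  0.2783  1.3627 -0.1792]
grasp world [0.5906 0.011  0.2552] feeder 0.08761873076913909 0.007040388419262768 0.25516105248793314 tilt 23.18068442070926 jaw err 0.03495791734665554
0.1 [115.8    -6.604 -24.932  -0.007  -0.468   0.006]
0.05 [135.479  -6.143  21.03   -0.007  -0.468   0.006]
0.003 [153.978  -5.71   64.234  -0.007  -0.468   0.006]
```

carry_out([
  [35,-2,-10,0,-0.12,0,20],
  [70,-4,-18,0,-0.26,0,20],
  [100,-5,-25,0,-0.4,0,20],
  [116,-6,-25,-0.007,-0.468,0.006,20],
  [116,-6,-25,-0.007,-0.468,0.006,20],
])

```text
time: 6.22
position: [0.5699, 0.1197, 0.2127]
orientation: [0.596, 0.683, -0.28, 0.315]
contact_force: [0.0, 0.5, -1.9]
gripper_width: 0.0352
```

```bash
python3 - <<'E'
from h import *
st()
x,z=lean(.0666)
for dz in(.04,.0):
  print(dz,go(fp(x,z+dz),50))
a=shot("side","pics/s2.png");b=shot("top","pics/t2.png");cv2.imwrite("pics/v2.png",cv2.resize(np.hstack([a[50:250,130:370],b[80:280,30:270]])[:,:,::-1],(800,333)))
X=[fp(*lean(d,50,(.0153,.1845))) for d in(-.11,0)]
print(proj("side",X),proj("top",X))
E
```

```text
t 6.225 tcp [0.5699 0.1197 0.2127] w 0.035208293481458514 F [ 0.021   0.4897 -1.8525] q [-1.0086  0.5326  0.4286  1.5332  0.5445  1.5644 -0.5816]
grasp world [0.568  0.1341 0.2249] feeder -0.03737636859443286 0.0005339450567148269 0.22494732004754162 tilt 49.8580752083507 jaw err 0.2644110455805146
0.04 [42.948 -0.185 38.425 -0.    -0.002  0.008]
0.0 [73.525  0.058 64.213 -0.    -0.002  0.008]
[[265.0697 148.4935]
 [241.0255 105.6696]] [[210.3389 155.0697]
 [146.7394 150.6018]]
```

View pics/v2.png

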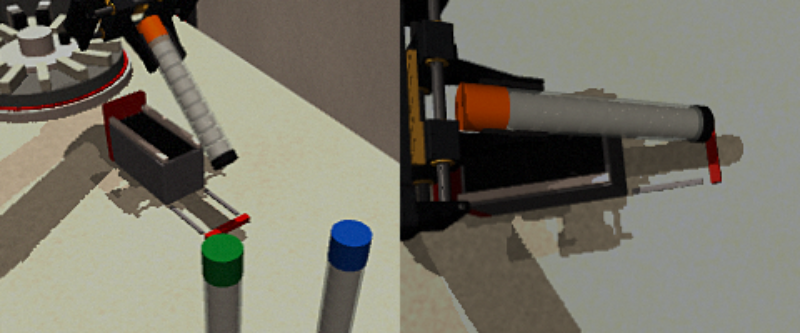

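The foot sits at top pixel (213,153) against (210,155) predicted, so the magazine hasn't slipped in the grip. Lowering.

carry_out([
  [20,0,17,0,0,0.004,20],
  [38,0,33,0,0,0.008,20],
  [54,0,47,0,0,0.008,20],
  [64,0,56,0,0,0.008,20],
  [64,0,56,0,0,0.008,20],
])

```text
time: 6.95
position: [0.5709, 0.1153, 0.1296]
orientation: [0.601, 0.679, -0.278, 0.317]
contact_force: [-0.0, 0.3, -1.9]
gripper_width: 0.0354
```

```bash
python3 - <<'E'
from h import *
st()
x,z=lean(.0666)
for dz in(.002,.0):
  print(dz,go(fp(x,z+dz),50))
E
```

```text
t 6.95 tcp [0.5709 0.1153 0.1296] w 0.03538510268426465 F [-0.0158  0.2848 -1.9402] q [-0.9903  0.627   0.4114  1.589   0.5189  1.4409 -0.6711]
grasp world [0.569  0.1297 0.1418] feeder -0.032813602024695444 0.0009743882181322478 0.1418050466837631 tilt 49.8422071482443 jaw err -0.31702691989537585
0.002 [11.365 -0.984  5.84  -0.002 -0.003 -0.006]
0.0 [12.894 -0.99   7.13  -0.002 -0.003 -0.006]
```

carry_out([
  [6,0,3,0,0,0,20],
  [10,-1,5,0,0,0,20],
  [11,-1,6,0,0,0,20],
  [12,-1,6,0,0,0,20],
  [12,-1,6,0,0,0,20],
])

```text
time: 7.58
position: [0.5699, 0.1187, 0.1174]
orientation: [0.601, 0.679, -0.277, 0.317]
contact_force: [1.0, -0.9, -2.0]
gripper_width: 0.0352
```

```bash
python3 - <<'E'
from h import *
st()
a=shot("side","pics/s3.png");b=shot("top","pics/t3.png");cv2.imwrite("pics/v3.png",cv2.resize(np.hstack([a[80:230,170:350],b[100:250,90:270]])[:,:,::-1],(800,333)))
E
```

```text
t 7.575 tcp [0.5699 0.1187 0.1174] w 0.03523821953293719 F [ 1.0401 -0.8638 -2.0361] q [-0.9915  0.6437  0.4066  1.5916  0.5133  1.4268 -0.6859]
grasp world [0.5681 0.1331 0.1297] feeder -0.036329283981293876 0.0004381906494031776 0.12966632076397672 tilt 49.78148938286999 jaw err -0.3081102877357107
```

View pics/v3.png

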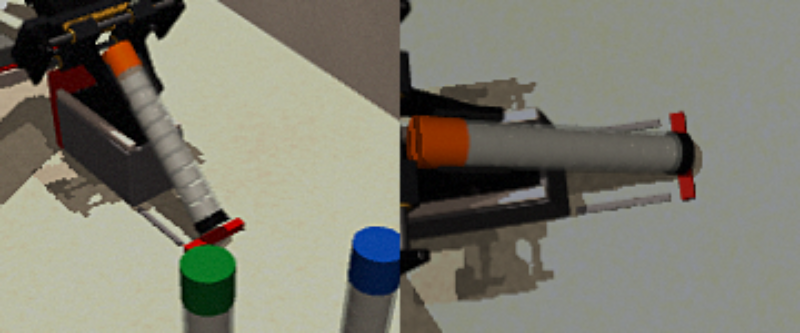

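The magazine hangs centred in the channel with its foot just short of the stop. The force shows it is still carried, so I lower another 2–3 mm.

carry_out([
  [1,0,1,0,0,0,20],
  [1.5,0,2,0,0,0,20],
  [1.5,0,2.5,0,0,0,20],
  [1.5,0,2.5,0,0,0,20],
])

```text
time: 8.18
position: [0.5701, 0.1183, 0.1149]
orientation: [0.601, 0.679, -0.277, 0.317]
contact_force: [-2.0, 5.7, 4.3]
gripper_width: 0.0351
```

carry_out([
  [0,0,0,0,0,0,60],
  [0,0,0,0,0,0,60],
  [0,0,0,0,0,0,60],
  [0,0,0,0,0,0,60],
  [0,0,0,0,0,0,60],
])

```text
time: 8.8
position: [0.57, 0.1176, 0.1145]
orientation: [0.601, 0.679, -0.277, 0.317]
contact_force: [0.6, -0.8, -0.6]
gripper_width: 0.0596
```

```bash
python3 - <<'E'
from h import *
st()
a=shot("side","pics/s4.png");b=shot("top","pics/t4.png");cv2.imwrite("pics/v4.png",cv2.resize(np.hstack([a[80:230,170:350],b[100:250,90:270]])[:,:,::-1],(800,333)))
E
```

```text
t 8.8 tcp [0.57   0.1176 0.1145] w 0.05962042896052854 F [ 0.5992 -0.8051 -0.6368] q [-0.9901  0.6468  0.4062  1.5942  0.5132  1.4217 -0.688 ]
grasp world [0.5681 0.132  0.1268] feeder -0.03526173200417792 0.00037844805787772104 0.12677121562523214 tilt 49.79300485629095 jaw err -0.31403125591820674
```

View pics/v4.png

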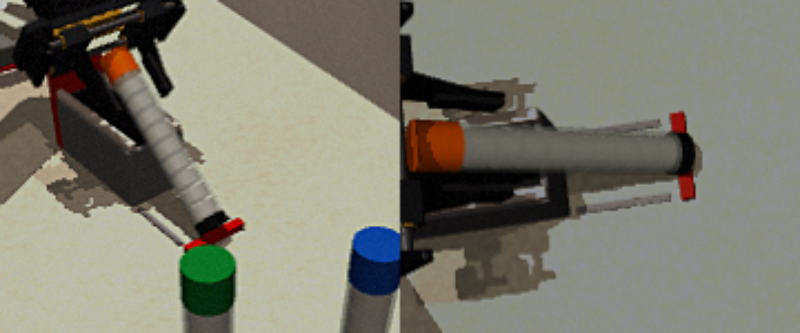

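The fingers are open, the tool force is about 0, and the magazine stays leaning: cap over the channel at top-crop (435,145), foot at the stop (685,150). Backing out along the tool axis.

carry_out([
  [0,0,0,0,0,0,70],
  [0,0,-20,0,0,0,80],
  [0,0,-55,0,0,0,87],
  [0,0,-95,0,0,0,87],
  [0,0,-110,0,0,0,87],
])

```text
time: 9.52
position: [0.5593, 0.2043, 0.1871]
orientation: [0.601, 0.68, -0.275, 0.317]
contact_force: [0.7, 0.5, -0.4]
gripper_width: 0.0863
```

```bash
python3 - <<'E'
from h import *
st()
# measure leaning magazine axis: side/top end points
for n in("side","top"):
    im=shot(n,f"pics/{n}5.png"); r=robot.place_of(n,"mag_orange_centre"); print(n,[(x["at"],round(x["conf"],2)) for x in r[:2]]) 
    if n=="side": o=[ray(n,r[0]["at"])]
    else: o.append(ray(n,r[0]["at"]))
X,e=tri(o);q=X-F;print("centre feeder",q@E,q@Y,q[2],e)
for d in(-.11,0,.11): print(d,proj("side",fp(*lean(d))),proj("top",fp(*lean(d))))
a=cv2.imread("pics/side5.png");b=cv2.imread("pics/top5.png");cv2.imwrite("pics/v5.png",cv2.resize(np.hstack([a[80:230,170:350],b[100:250,90:270]]),(800,333)))
G=fp(*lean(-.07))
R0=None
print("to hover",go(fp(.17,.26),-10),go(fp(.17,.18),-40),"to grasp",go(G,-40))
E
```

```text
t 9.525 tcp [0.5593 0.2043 0.1871] w 0.08629577632430893 F [ 0.7002  0.466  -0.3741] q [-1.0598  0.6436  0.3884  1.414   0.4794  1.6285 -0.6593]
grasp world [0.5574 0.2187 0.1994] feeder -0.1225991176258805 0.0008949996346635132 0.19940825431528425 tilt 49.637784059711976 jaw err -0.13064600665230997
side [([142.8, 248.0], 0.55)]
top [([164.4, 162.5], 0.6)]
centre feeder 0.01680205426492785 0.009011774630320279 0.08192287264081563 [np.float64(0.0042082864247385155), np.float64(0.0042082864247384826)]
-0.11 [[265.1673 183.3646]] [[216.1053 169.2186]]
0 [[242.8692 143.312 ]] [[162.7834 166.9812]]
0.11 [[221.0087 104.0823]] [[ 96.5179 164.2399]]
to hover [-217.521    1.553  170.528    0.002    1.044   -0.007] [-153.812    1.202  212.632    0.004    1.568   -0.007] to grasp [ 18.743   0.033 226.      0.004   1.568  -0.007]
```

View pics/v5.png

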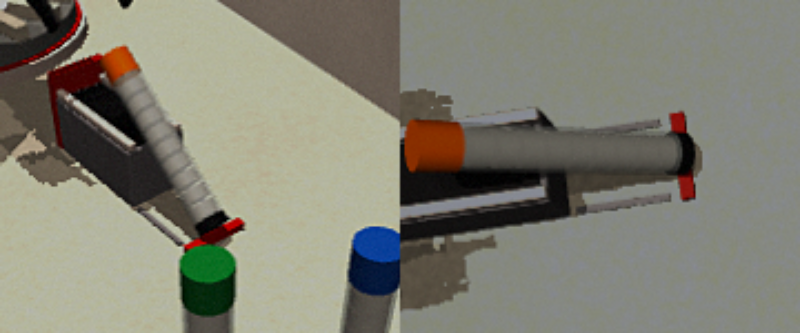

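Observed ends match the predicted lean (foot at top (220,169) vs (216,169), cap end at (95,165) vs (96,164)). The magazine rests by itself. Now I go round to the lower grip.

```bash
python3 - <<'E'
from h import *
for x,z,t in((-.12,.24,42),(-.07,.28,32),(-.02,.30,22),(.04,.30,12),(.09,.28,2),(.12,.25,-8)): print(go(fp(x,z),t))
E
```

```text
[-29.044  -0.185 -28.92   -0.002   0.137  -0.007]
[-88.63    0.254 -17.243  -0.001   0.311  -0.007]
[-133.108    0.615    6.783   -0.       0.486   -0.007]
[-169.021    0.959   50.84     0.       0.66    -0.007]
[-183.555    1.165   99.699    0.001    0.835   -0.007]
[-177.976    1.212  139.334    0.002    1.009   -0.007]
```

carry_out([
  [-29,0,-29,0,0.137,-0.007,87],
  [-88,0,-17,0,0.31,-0.007,87],
  [-133,0,7,0,0.48,-0.007,87],
  [-169,1,50,0,0.66,-0.007,87],
  [-183,1,100,0,0.83,-0.007,87],
])

```text
time: 10.35
position: [0.5845, 0.0044, 0.2625]
orientation: [0.661, 0.75, -0.008, 0.015]
contact_force: [1.0, 0.8, -1.4]
gripper_width: 0.0875
```

```bash
python3 - <<'E'
from h import *
st()
g=lean(-.07);u=np.array([np.sin(np.radians(25)),np.cos(np.radians(25))])
print(go(fp(.12,.25),-8),go(fp(*(g+.12*u)),-25),go(fp(*(g+.06*u)),-25),go(fp(*g),-25))
E
```

```text
t 10.35 tcp [0.5845 0.0044 0.2625] w 0.0874560353820441 F [ 0.9983  0.7973 -1.4185] q [-0.517   0.2224  0.4894  1.5471 -0.0724  1.3874  0.101 ]
grasp world [0.5843 0.0051 0.2815] feeder 0.09271679571862318 2.5347247597334955e-05 0.2814794055392964 tilt 1.9192495950831603 jaw err -0.13857353611629725
[-22.942  -0.348  32.09    0.008   0.173  -0.002] [-13.845  -1.123 131.981   0.008   0.47   -0.001] [ 13.318  -1.598 185.478   0.008   0.47   -0.001] [ 40.481  -2.073 238.976   0.008   0.47   -0.001]
```

carry_out([
  [-23,0,32,0,0.17,0,87],
  [-20,-1,85,0,0.34,0,87],
  [-14,-1,132,0.008,0.47,0,87],
  [-5,-1,150,0.008,0.47,0,87],
  [-5,-1,150,0.008,0.47,0,87],
])

```text
time: 10.98
position: [0.5837, -0.0017, 0.1101]
orientation: [0.644, 0.734, 0.137, -0.164]
contact_force: [0.5, 0.6, 1.4]
gripper_width: 0.087
```

```bash
python3 - <<'E'
from h import *
st()
g=lean(-.07)
print(go(fp(*g),-25))
a=shot("side","pics/s6.png");b=shot("top","pics/t6.png");cv2.imwrite("pics/v6.png",cv2.resize(np.hstack([a[50:300,150:450],b[50:300,80:380]])[:,:,::-1],(800,333)))
E
```

```text
t 10.975 tcp [ 0.5837 -0.0017  0.1101] w 0.08700236717005938 F [0.5132 0.6125 1.3755] q [-0.1839  0.4689  0.4487  1.6488 -0.6179  1.3057  0.609 ]
grasp world [ 0.5849 -0.0095  0.1273] feeder 0.10724407411015575 -0.001252925407999346 0.12734484782614366 tilt -24.656268455192095 jaw err 0.18430856662961495
[-1.701  2.344 95.8   -0.009  0.006 -0.001]
```

View pics/v6.png

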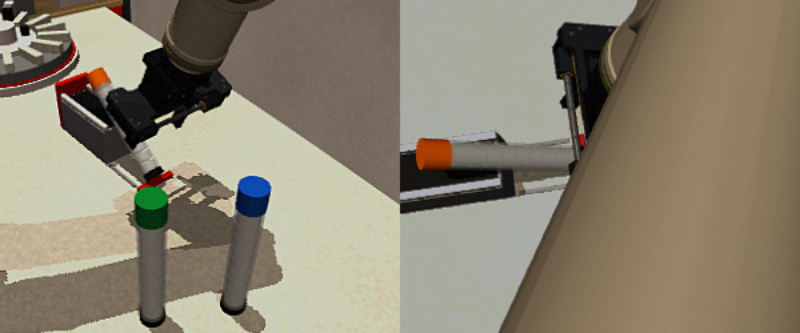

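The gripper straddles the leaning tube from the foot side and is well clear of blue and green. Descending and closing.

carry_out([
  [0,1,40,0,0,0,87],
  [-1,2,75,-0.009,0.006,0,87],
  [-2,2,95,-0.009,0.006,0,87],
  [-2,2,95,-0.009,0.006,0,60],
  [-2,2,95,-0.009,0.006,0,45],
], grip_force=30)

```text
time: 11.7
position: [0.5823, 0.0344, 0.0255]
orientation: [0.645, 0.733, 0.144, -0.161]
contact_force: [0.5, 0.7, -0.2]
gripper_width: 0.0743
```

```bash
python3 - <<'E'
from h import *
st(); print(go(fp(*lean(-.07)),-25))
E
```

```text
t 11.7 tcp [0.5823 0.0344 0.0255] w 0.07428588503391743 F [ 0.5437  0.6697 -0.1781] q [-0.2016  0.5501  0.3978  1.7336 -0.6978  1.1378  0.6644]
grasp world [0.5832 0.0264 0.0428] feeder 0.07142241402685448 0.0017159938809287738 0.04277027789949069 tilt -24.986424016709265 jaw err -0.09781369002616615
[ 0.891 -1.82   4.008  0.005  0.     0.   ]
```

carry_out([
  [1,-2,4,0,0,0,20],
  [1,-2,4,0,0,0,20],
  [1,-2,4,0,0,0,20],
  [1,-2,4,0,0,0,20],
  [1,-2,4,0,0,0,20],
], grip_force=40)

```text
time: 12.32
position: [0.5788, 0.0372, 0.0207]
orientation: [0.645, 0.733, 0.144, -0.162]
contact_force: [-0.2, 0.4, 0.3]
gripper_width: 0.0343
```

carry_out([
  [0,0,0,0,0,0,20],
  [0,0,0,0,0,0,20],
  [0,0,0,0,0,0,20],
  [0,0,0,0,0,0,20],
])

```text
time: 12.82
position: [0.5787, 0.0372, 0.0206]
orientation: [0.645, 0.733, 0.144, -0.162]
contact_force: [0.2, -0.8, 0.0]
gripper_width: 0.0339
```

```bash
cat >> h.py <<'E'
L=np.array([0,.0755])                            # pivot: ledge edge, slight clearance
def along(x,z,c): a=np.radians(50); return (x-c[0])*-np.sin(a)+(z-c[1])*np.cos(a)
E
python3 - <<'E'
from h import *
st()
s=robot.read_state();R=Rot.from_quat(s["orientation"]).as_matrix();p=np.array(s["position"]);g=p-.019*R[:,2]
gx,gz=(g-F)@E,g[2]; print("along axis",along(gx,gz,(.0153,.0845)))
t0=np.degrees(np.arctan2(R[:,2]@E,-R[2,2]))
for a in(8,16,24,32,40):
    # tipping: tilt increases by a about the ledge (x,z) ; cap side is -x, foot rises
    r=np.radians(a);dx,dz=gx-L[0],gz-L[1]
    print(a,go(fp(L[0]+dx*np.cos(r)-dz*np.sin(r),L[1]+dx*np.sin(r)+dz*np.cos(r)+.002*a/40),t0+a))
E
```

```text
t 12.825 tcp [0.5787 0.0372 0.0206] w 0.03389505546740232 F [ 0.1753 -0.7806  0.0052] q [-0.2039  0.5514  0.3943  1.7442 -0.7011  1.1281  0.6669]
grasp world [0.5797 0.0292 0.0379] feeder 0.06816380968344796 -0.00135580239188388 0.03785317488387679 tilt -25.033454211670925 jaw err -0.09158926154087031
along axis -0.0704800288659634
8 [ -2.451   1.34  -11.408   0.002  -0.14   -0.001]
16 [ -3.34    1.368 -23.076   0.002  -0.279  -0.001]
24 [ -2.645   1.394 -34.782   0.002  -0.419  -0.001]
32 [ -0.376   1.419 -46.304   0.002  -0.559  -0.001]
40 [  3.425   1.442 -57.425   0.002  -0.698  -0.001]
```

carry_out([
  [-1,1,-6,0,-0.07,0,20],
  [-2,1,-11,0,-0.14,0,20],
  [-3,1,-17,0,-0.21,0,20],
  [-3,1,-23,0,-0.28,0,20],
  [-3,1,-23,0,-0.28,0,20],
])

```text
time: 13.45
position: [0.5815, 0.0267, 0.0407]
orientation: [0.657, 0.749, 0.053, -0.058]
contact_force: [0.6, 0.5, -1.0]
gripper_width: 0.0342
```

```bash
python3 - <<'E'
from h import *
st()
a=shot("side","pics/s7.png");b=shot("top","pics/t7.png");cv2.imwrite("pics/v7.png",cv2.resize(np.hstack([a[80:230,170:350],b[100:250,60:240]])[:,:,::-1],(800,333)))
# predicted centre if rotated rigidly 16 deg about ledge
r=np.radians(16);c=np.array([.0153,.0845])-L;c=L+[c[0]*np.cos(r)-c[1]*np.sin(r),c[0]*np.sin(r)+c[1]*np.cos(r)]
for d in(-.11,.11):print(c,d,proj("side",fp(*lean(d,66,c))),proj("top",fp(*lean(d,66,c))))
E
```

```text
t 13.45 tcp [0.5815 0.0267 0.0407] w 0.034181143618715736 F [ 0.6258  0.4882 -0.9974] q [-0.4331  0.46    0.4991  1.7771 -0.4383  1.0218  0.3981]
grasp world [0.5818 0.0238 0.0595] feeder 0.07386296256874898 1.940483588820615e-05 0.05946618544462642 tilt -9.042872909325636 jaw err 0.05615321392908263
[0.0122 0.0884] -0.11 [[268.7473 176.2532]] [[221.7988 164.3479]]
[0.0122 0.0884] 0.11 [[217.4024 109.3347]] [[ 89.9158 169.4894]]
```

View pics/v7.png

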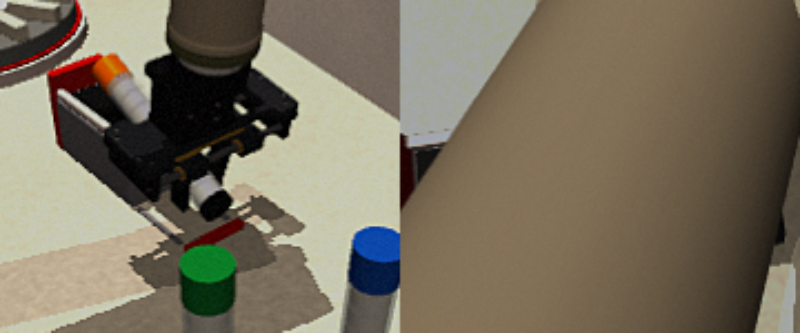

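Lifted foot at side (266,172), cap at (218,108), close to the predicted (269,176) and (217,109), so it tips about the ledge without slipping. Finishing the tip.

```bash
python3 - <<'E'
from h import *
for x,z,t in((.075,.071,-1),(.0755,.083,7),(.0755,.095,15),(.05,.095,15),(.03,.0945,15)): print(go(fp(x,z),t))
E
```

```text
[ -0.653   0.484 -12.161   0.002  -0.141  -0.001]
[ -1.842   0.508 -24.644   0.002  -0.281  -0.001]
[ -2.435   0.531 -37.404   0.002  -0.421  -0.001]
[ 22.745   0.502 -33.374   0.002  -0.421  -0.001]
[ 42.414   0.478 -29.719   0.002  -0.421  -0.001]
```

carry_out([
  [-1,0,-12,0,-0.14,0,20],
  [-2,0,-25,0,-0.28,0,20],
  [-2,0,-37,0,-0.42,0,20],
  [-2,0,-37,0,-0.42,0,20],
])

```text
time: 14.05
position: [0.5819, 0.0206, 0.0757]
orientation: [0.653, 0.746, -0.086, 0.098]
contact_force: [-0.4, 0.9, -2.9]
gripper_width: 0.0342
```

```bash
python3 - <<'E'
from h import *
st()
for x,z in((.05,.095),(.03,.0945)): print(go(fp(x,z),15))
a=shot("side","pics/s8.png");cv2.imwrite("pics/v8.png",cv2.resize(a[80:230,170:350][:,:,::-1],(720,600)))
for c in((.0055,.094),): print(proj("side",fp(*lean(-.11,90,c))),proj("side",fp(*lean(.11,90,c))))
E
```

```text
t 14.05 tcp [0.5819 0.0206 0.0757] w 0.03422458122794983 F [-0.3711  0.8989 -2.9138] q [-0.8019  0.4357  0.6558  1.787   0.0004  1.0162 -0.0584]
grasp world [0.5813 0.0255 0.094 ] feeder 0.0720713393236611 -0.0003191387871878962 0.09403632518030483 tilt 14.95683320146459 jaw err 0.20773797642267441
[21.059  0.374 -6.627  0.001 -0.001  0.003]
[ 40.511   0.446 -11.306   0.001  -0.001   0.003]
[[269.6493 159.0717]] [[215.2363 120.5632]]
```

View pics/v8.png

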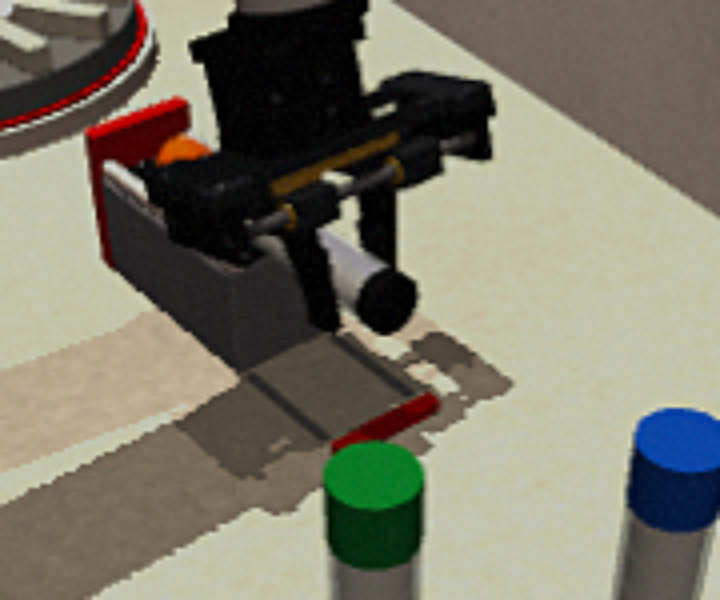

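The tube is level in the channel mouth (foot face at side (267,155), cap just ahead of the red wall), fingers clear of the ledge. Sliding in.

carry_out([
  [12,0,-3,0,0,0,20],
  [24,0,-7,0,0,0,20],
  [34,0,-9,0,0,0,20],
  [41,0,-11,0,0,0,20],
  [41,0,-11,0,0,0,20],
])

```text
time: 14.72
position: [0.5767, 0.0605, 0.0763]
orientation: [0.655, 0.745, -0.086, 0.099]
contact_force: [0.0, 0.1, -1.8]
gripper_width: 0.0341
```

```bash
python3 - <<'E'
from h import *
st()
print(go(fp(.0275,.0925),15),go(fp(.0275,.0905),15))
a=shot("side","pics/s9.png");cv2.imwrite("pics/v9.png",cv2.resize(a[80:230,170:350][:,:,::-1],(720,600)))
for c in((-.043,.093),): print(proj("side",fp(*lean(-.11,90,c))),proj("side",fp(*lean(.11,90,c))))
E
```

```text
t 14.725 tcp [0.5767 0.0605 0.0763] w 0.03408856770596232 F [ 0.0116  0.1031 -1.8461] q [-0.8588  0.4407  0.6435  1.7757  0.0019  1.0381 -0.1308]
grasp world [0.5761 0.0653 0.0947] feeder 0.031888596002805004 -0.0003263995777703025 0.09467593716759112 tilt 15.036470557049313 jaw err -0.01665635924336121
[ 4.815  0.291  0.963  0.002  0.001 -0.001] [ 5.334  0.288  2.895  0.002  0.001 -0.001]
[[256.1142 149.8218]] [[205.403  113.9383]]
```

View pics/v9.png

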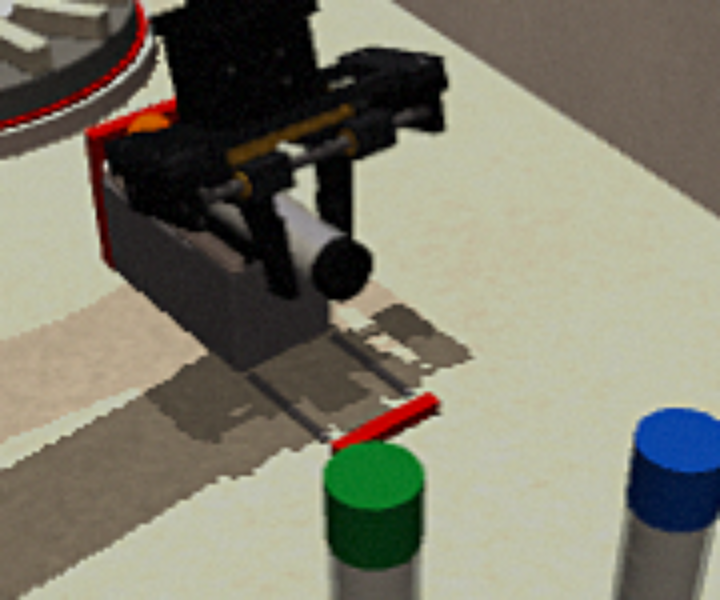

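Foot face at side (255.5,147) against (256,150) for home: nearly in. A few mm more, then settle and release.

carry_out([
  [3,0,0,0,0,0,20],
  [4,0,2,0,0,0,20],
  [4,0,3,0,0,0,20],
  [4,0,3,0,0,0,20],
])

```text
time: 15.28
position: [0.5764, 0.0625, 0.0724]
orientation: [0.655, 0.744, -0.086, 0.099]
contact_force: [-0.6, -0.0, -1.4]
gripper_width: 0.0341
```

carry_out([
  [0,0,0,0,0,0,87],
  [0,0,0,0,0,0,87],
  [0,0,0,0,0,0,87],
  [0,0,0,0,0,0,87],
  [0,0,0,0,0,0,87],
])

```text
time: 15.9
position: [0.5765, 0.0625, 0.0725]
orientation: [0.655, 0.744, -0.086, 0.099]
contact_force: [0.5, 0.5, 0.5]
gripper_width: 0.0763
```

carry_out([
  [0,0,0,0,0,0,87],
  [0,0,0,0,0,0,87],
  [0,0,0,0,0,0,87],
  [0,0,0,0,0,0,87],
  [0,0,-10,0,0,0,87],
])

```text
time: 16.52
position: [0.5756, 0.0648, 0.082]
orientation: [0.655, 0.744, -0.087, 0.099]
contact_force: [-0.7, -0.3, 0.3]
gripper_width: 0.0868
```

carry_out([
  [0,0,-40,0,0,0,87],
  [0,0,-90,0,0,0,87],
  [60,0,-130,0,0,0,87],
  [120,0,-150,0,0,0,87],
  [180,0,-150,0,0,0,87],
])

```text
time: 17.15
position: [0.5501, 0.272, 0.1841]
orientation: [0.655, 0.744, -0.084, 0.099]
contact_force: [1.1, -0.3, -0.2]
gripper_width: 0.0868
```

```bash
python3 - <<'E'
from h import *
st()
o=[]
for n in("side","top"):
    im=shot(n,f"pics/{n}10.png"); r=robot.place_of(n,"mag_orange_centre"); print(n,[(x["at"],round(x["conf"],2)) for x in r[:2]])
    if r:o.append(ray(n,r[0]["at"])); q=onz(n,r[0]["at"],.093)-F; print("at z93:",q@E,q@Y)
if len(o)==2: X,e=tri(o);q=X-F;print("centre feeder",q@E,q@Y,q[2],e)
for k in("mag_blue_centre","mag_green_centre"): print(k,onz("side",robot.place_of("side",k)[0]["at"],.11))
for d in(-.11,.11):
    P=fp(*lean(d,90,(-.043,.093)));print(proj("side",P),proj("top",P))
a=cv2.imread("pics/side10.png");b=cv2.imread("pics/top10.png");cv2.imwrite("pics/v10.png",cv2.resize(np.hstack([a[80:230,170:350],b[100:250,40:220]]),(800,333)))
E
```

```text
t 17.15 tcp [0.5501 0.272  0.1841] w 0.0868033652061673 F [ 1.0772 -0.2999 -0.2183] q [-1.0978  0.4532  0.5892  1.4922 -0.006   1.3673 -0.4154]
grasp world [0.5494 0.2769 0.2025] feeder -0.1813114386682339 0.0004263458563604277 0.20245348739227173 tilt 14.920535692360787 jaw err -0.0805075963967641
side [([130.9, 230.1], 0.71)]
at z93: -0.03913066168154906 0.0013034403326006284
top [([170.7, 126.8], 0.62)]
at z93: -0.04310143961532037 0.0004568358394041291
centre feeder -0.043286252362718346 0.002393553669282019 0.09033851275956785 [np.float64(0.0013324592848520023), np.float64(0.0013324592848520795)]
mag_blue_centre [ 0.5434 -0.2789  0.11  ]
mag_green_centre [ 0.4315 -0.2385  0.11  ]
[[256.1142 149.8218]] [[192.3584 161.2256]]
[[205.403  113.9383]] [[ 61.4376 180.7669]]
```

```bash
python3 - <<'E'
from h import *
a=cv2.imread("pics/side10.png")
m=robot.masks_of("side","mag_orange_centre")[0];ys,xs=np.nonzero(m["region"]);print("mask box",m["box"],m["conf"])
i=xs>np.percentile(xs,97);print("foot end px",xs[i].mean(),ys[i].mean(),xs.max())
for z in(.093,.075,.115):
    P=[fp(*lean(d,90,(-.043,.093+0))) for d in(-.11,)]
c=(-.043,.093);pts=[fp(c[0]+.11,.093+.018*np.sin(t),.018*np.cos(t)) for t in np.linspace(0,6.28,40)]
pts+=[fp(c[0]-.11,.093+.018*np.sin(t),.018*np.cos(t)) for t in np.linspace(0,6.28,40)]
q=proj("side",pts);print("pred box",q.min(0),q.max(0)-q.min(0))
st();robot.close_job()
E
```

```text
mask box [204.5, 107.7, 57.2, 46.8] 0.92
foot end px 260.6521739130435 148.0 262
pred box [199.5814 107.5674] [62.6431 49.2669]
t 17.5 tcp [0.5504 0.2676 0.1824] w 0.08703391996648983 F [-0.3291 -0.1886 -0.2955] q [-1.0947  0.4532  0.5912  1.497  -0.005   1.3659 -0.4125]
grasp world [0.5497 0.2725 0.2008] feeder -0.17693568019961692 0.00018278680735609473 0.20077356541812041 tilt 15.08152644871319 jaw err -0.229793837134185
the job is handed in; nothing more can be done
```

I loaded the orange magazine and handed the job in at 17.5 s; it reports no verdict. I leant the magazine on the ledge at about 50° and released it. Then I gripped it about 70 mm below its middle, tipped it over the ledge, slid it up to the end wall, released it and backed the arm off.

**Last checks:**
- **Orange magazine:** the centre measured x −43, y +2, z 90 mm in the feeder frame. Home is −45, 0, 93, so it is inside the limits. The side camera alone gave x −39, also inside.
- **Level:** I did not measure the tilt directly. The foot end of the side-view mask matches a level tube within 1–3 px. The cap end shows 5 px short, which I put down to the end and side walls hiding it.
- **Blue magazine:** within 1 mm of where it started.
- **Green magazine:** 4–5 mm off its first reading, which is measuring noise as nothing came near it.
- **Tool:** contact force about zero with the gripper open, about 0.1 m above the feeder.

**Failed or disagreed:**
- The final picture could not be viewed because the 12-picture limit was reached, so the end state rests on these numbers.
- The lower grip closed to 34 mm instead of 36 mm. The magazine did not slip.

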